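# Plug the battery contact block into the board fixture and latch it

### The job

Pull the black latch cap on the test fixture up to open the socket, slide the battery contact block across the shelf (it is too wide to grip and must not be lifted) until its plug is fully home in the socket with the block flush against it, then press the latch cap fully back down to lock the plug in. Leave the tuning knob, the loudspeaker and the white case half where they are.

Things in the scene. Friction and masses are not known exactly. Their poses are not given: they have to be found in the camera images.
- fixture: Fixed. Origin on the shelf (z 0) at the middle of the socket mouth; +x = the way the plug goes in. Steel housing x 0 to 62 mm, y +-36, 40 tall, flat front. Hole 38.4 wide, open from the base to z 28, 48 deep, mouth widening 4 mm each side. Behind, a 3 mm tin plate (to x 245, y +-90) holds a green board upright in clips at x 165: 130 wide, top z 86. Nothing lies at x below 0.
- socket_mouth (a point): Middle of the socket mouth, 15 mm above the shelf, in the plane of the housing's front face.
- latch_cap (a joint): Height of the latch cap in m: 0 fully down (latched), 0.026 fully up. Slides vertically on the housing, stays where left (about 4 N to move). Its steel blade, 8 mm thick, shuts the socket; the plug passes only above 0.016. It goes right down only with the socket empty or the plug fully home, the blade then dropping into the gap across the plug.
- latch_cap_top (a point): Middle of the top of the latch cap, a black plastic block 26 mm (along fixture x) by 30 mm (along fixture y) by 24 mm tall, 22 mm behind the mouth; moves with the cap. With the cap down its top is at z 66 mm and its underside 2 mm above the housing.
- contact_block: Loose, about 0.35 kg. Brown square body 92 x 92 x 32 mm tall, flat brass springs on top, brass plug tongue on the middle of its front (+x) face. Origin: middle of the body's underside. Tongue x 46 to 90, 36 wide, z 6 to 24, nose tapered 4 mm each side, a 16 mm gap across its top at x 60 to 76 for the latch blade. Home: front face (x 46) touches the housing front.
- plug_root (a point): Middle of the block's front face where the tongue begins (x 46, y 0, z 15 of the block); meets socket_mouth when home.
- tuning_knob: Loose black round tuning knob, 48 mm diameter, 24 tall, bystander; origin under its middle.
- speaker: Loose round loudspeaker, 66 mm diameter, 30 tall, lying face up, bystander; origin under its middle.
- case_half: Loose white plastic case half, an open tray 75 (x) x 125 (y) x 28 mm, bystander; origin under its middle.
Not all that is in view belongs to the job. Several things look just like the contact_block: the one meant starts nearest to the robot's base.

How it is judged (in metres and radians):
On the way, in this order (a step that is already met when the one before it is completed fails the run):
1. latch cap pulled up, socket open (value of joint latch_cap above 0.018 m), for 0.2 s.
2. plug fully home in the socket while the cap is up (x of plug_root in the frame of fixture above -0.003 m and horizontal distance between plug_root and socket_mouth below 0.004 m and angle between the x axis of contact_block and the x axis of fixture, either way round below 0.06 rad and height (world z) of contact_block below 0.004 m and value of joint latch_cap above 0.012 m), for 0.2 s.
3. latch cap pressed down over the plug (x of plug_root in the frame of fixture above -0.003 m and value of joint latch_cap below 0.003 m), for 0.2 s.
At the end, for the whole second after the job is handed in: The contact block lies flat on the shelf, its front face within 3 mm of the socket front, within 4 mm sideways and 0.06 rad of straight, at rest; the latch cap is down to within 3 mm; the knob, loudspeaker and case half are within 20 mm of where they began (all of step 3 and horizontal distance between plug_root and socket_mouth below 0.004 m and angle between the x axis of contact_block and the x axis of fixture, either way round below 0.06 rad and height (world z) of contact_block below 0.004 m and linear speed of contact_block below 0.01 m/s and distance of each of tuning_knob, speaker, case_half from where it was at the start of the episode below 0.02 m); the robot touches nothing.
It fails at once if contact block lifted or tipped up off the shelf (height (world z) of contact_block above 0.015 m or angle between contact_block's own z axis and vertical above 0.25 rad).
It fails at once if tuning knob pushed away (distance of tuning_knob from where it was at the start of the episode above 0.02 m).
It fails at once if speaker pushed away (distance of speaker from where it was at the start of the episode above 0.02 m).
It fails at once if case half pushed away (distance of case_half from where it was at the start of the episode above 0.02 m).
It also fails if it takes over 72 s, if anything falls off the work surface, if the arm or the gripper's body presses on something with over 40 N, if the wrist force passes 120 N, or if a joint passes its speed limit or range.

### The arm

A 7-joint arm with a two-finger parallel gripper is mounted at the origin on the work surface. World frame = base frame: x ahead of the robot, y to its left, z up, the work surface at z = 0. Lengths are in mm, angles in rad, forces in N, time in s.
With the tool pointing down it reaches from about 425 to 1025 mm from the base axis. Payload 9.4 kg.
Tool frame: the origin (TCP) lies midway between the tips of the shut fingers; the grasp point (between the pads) lies 19 mm behind it; z points along the fingers, y is the line along which they close (so a half turn about z gives the same grasp; the last joint's range is limited). The gripper opens to 85 mm and grips with 20 to 120 N. Pads are 22 mm wide; open, the fingers measure 114 mm over their backs; the gripper's body (76 mm by 85 mm) begins 54 mm behind the grasp point. The pads swing forward as they close: fully open they stand 13 mm farther back than shut.
Start: joints at [-1.336, 0.599, -0.003, 1.599, 0.002, 0.943, -0.08], TCP at [222.414, 690.041, 231.275] pointing down, gripper open.
Joint ranges: [-2.57, 2.57], [-0.35, 1.97], [-1.29, 1.29], [0.11, 2.56], [-1.05, 4.19], [0.11, 1.86], [-2.63, 2.63]. Speed limits (rad/s): [2.22, 2.22, 3.01, 3.01, 3.14, 3.14, 3.14].

### API

Orientations are given as a 3x3 rotation matrix whose columns are the frame's x, y, z axes.
In Python, from rig import telemetry, eyes, manip gives the robot as it stands.
- The arm moves only by the tool arm_command, never from a script. Its argument "plan" is a list of rows, each an object of numbers: "dx", "dy", "dz": the shift along the tool's x, y, z in mm; "ax", "ay", "az": the turn, a rotation vector about the tool's x, y, z in rad; "fingers": the finger opening in mm, from 0 to 85.4. A call has 1 to 20 rows; each row is the pose to reach, as a shift and turn from the pose commanded when the call began, along the tool's axes at that moment; what a row does not reach only later rows make up. A row lasts 1/12 s, in which the tool goes at most 41.7 mm and 7.16 degrees, less where a joint would pass 70% of its speed; a pose out of reach is approached as far as the arm can. A call with a gripper value outside its range is refused whole. The fingers move at their own pace and stop on an object; "squeeze" is the grip in N (left out, the last holds). Time passes only in rows, so rows that repeat a pose let the fingers close. It gives the time, the measured TCP pose, the force, the opening and the grip force at its end, in the units of the state.
- telemetry.state(): the state, without advancing time (a new reading comes with each control period).
- eyes.snapshot(name): name is "side" or "top" or "wrist"; returns (picture, depth): 420x560x3 uint8, red, green, blue; 420x560 float32, mm along the optical axis (not along the pixel's ray), 0 where there is no reading.
- eyes.camera_info(name): a dict with "fx", "fy", "cx", "cy" (pixels), "rvec" (rotation vector, rad) and "tvec" (3), from world to camera coordinates, as OpenCV has them; the wrist camera has in their place "hand_eye" (4x4, takes a point from camera to tool coordinates, whose origin is the TCP and whose axes are the flange's). Camera axes: x right, y down, z forward; pixel columns grow to the right and rows downward; lengths in mm; the calibration is good to about 2 mm. A picture is of the moment at which its call begins: read the wrist's pose just before it. camera_info takes no time and is no camera call.
- manip.close_job(): hands the job in; it is judged then, once.
The state is a dict: "time": time; "joint_positions": joint angles; "qvel": joint speeds; "joint_torque": joint torques, N m; "ee_pos": TCP position; "orientation": TCP orientation; "contact_force": force on the tool from outside, world axes, zero at the start; "wrist_torque": the same for the moment, N m; "finger_gap": finger opening in mm; "grip_force": force on a finger pad.
Only numpy, scipy, OpenCV 4.12 (cv2) and the standard library are available. Lean on these libraries where they do the work, as an engineer would, in place of code of your own. Each camera call takes 0.05 s, during which the arm holds its last target. There are 200 camera calls.

## Working session

There is one attempt and no reset: what is moved stays moved. The work goes in short steps, Python scripts to look and compute and a tool call to move; the robot and the scene stay as the last step left them, time stands still between calls to the robot, and variables do not carry over. Pictures are saved under pics/ and viewed, at most 10 in all, crops included, and the job is handed in when it is done.

Besides the shell and the picture viewer there is one more tool, called after "Emit:" in YAML: its name, and indented under it one key for each argument. arm_command: Moves the arm, as the interface text tells. Its arguments: {"type":"object","properties":{"plan":{"type":"array","items":{"type":"object","properties":{"dx":{"type":"number"},"dy":{"type":"number"},"dz":{"type":"number"},"ax":{"type":"number"},"ay":{"type":"number"},"az":{"type":"number"},"fingers":{"type":"number"}}}},"squeeze":{"type":"number"}},"required":["plan"]}

```bash
mkdir -p pics; cat > h.py <<'E'
import numpy as np, cv2
from rig import telemetry, eyes, manip
def snap(n):
    s=telemetry.state(); im,d=eyes.snapshot(n); return im,d,s
def cam(n,s=None):
    c=eyes.camera_info(n); K=(c['fx'],c['fy'],c['cx'],c['cy'])
    if 'rvec' in c:
        R=cv2.Rodrigues(np.array(c['rvec'],float))[0]; return K,R.T,-R.T@np.array(c['tvec'],float).ravel()
    H=np.array(c['hand_eye']); Rt=np.array(s['orientation']).reshape(3,3)
    return K,Rt@H[:3,:3],Rt@H[:3,3]+np.array(s['ee_pos'])
def ray(n,uv,z,s=None):
    K,R,o=cam(n,s); uv=np.atleast_2d(np.array(uv,float))
    d=np.c_[(uv[:,0]-K[2])/K[0],(uv[:,1]-K[3])/K[1],np.ones(len(uv))]@R.T
    return o+d*((z-o[2])/d[:,2])[:,None]
def cloud(n,d,s=None):
    K,R,o=cam(n,s); v,u=np.mgrid[:d.shape[0],:d.shape[1]]
    P=np.stack([(u-K[2])/K[0]*d,(v-K[3])/K[1]*d,d],-1)@R.T+o
    P[d==0]=np.nan; return P
E
python3 - <<'E'
from h import *
for n in('top','side'):
    im,d,s=snap(n); cv2.imwrite(f'pics/{n}0.png',im[:,:,::-1]); np.savez(f'{n}0.npz',im=im,d=d)
    print(n,cam(n,s))
print(telemetry.state())
E
```

```text
top ((457.06111790335177, 457.06111790335177, 282.5880580936291, 211.41962467290026), array([[-0.01826004, -0.98880013,  0.14812455],
       [-0.99981498,  0.01716213, -0.00868696],
       [ 0.00604753, -0.14825577, -0.98893056]]), array([ 435.29866087, -194.67088509, 1083.94089368]))
side ((394.91203106499546, 394.91203106499546, 275.9611120896951, 215.83038052075455), array([[ 0.79719886, -0.34017932,  0.49875045],
       [-0.60334349, -0.47797202,  0.63837244],
       [ 0.02122766, -0.80982762, -0.58628372]]), array([ 127.54089251, -849.57693541,  652.89787947]))
{'time': 0.1, 'joint_positions': array([-1.33566483,  0.59998842, -0.0025025 ,  1.60003509,  0.00180138,
        0.94289026, -0.07980342]), 'qvel': array([-2.97542032e-03, -3.69294192e-03, -2.53880666e-04, -1.04018326e-03,
        2.15163738e-03, -1.34941017e-03,  6.85315083e-05]), 'joint_torque': array([ 4.69754945e-03, -7.77987885e+01,  1.56962425e+00, -2.58625388e+01,
        1.25716176e-02,  5.55456281e-03, -7.42738735e-06]), 'ee_pos': array([222.34302393, 689.63855524, 230.55014625]), 'orientation': array([[-9.51780065e-01,  3.06781095e-01, -2.61033468e-04],
       [ 3.06781171e-01,  9.51779197e-01, -1.29357114e-03],
       [-1.48396948e-04, -1.31127538e-03, -9.99999129e-01]]), 'contact_force': array([-0.04295427, -0.07632201,  0.50149377]), 'wrist_torque': array([0.00030215, 0.02880092, 0.02211969]), 'grip_force': 0.0, 'finger_gap': 85.440995110079}
```

View pics/top0.png

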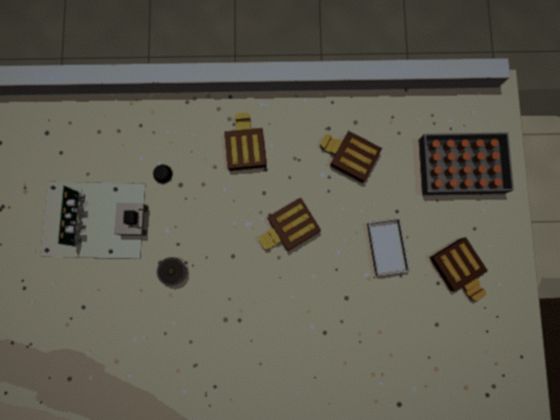

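View pics/side0.png

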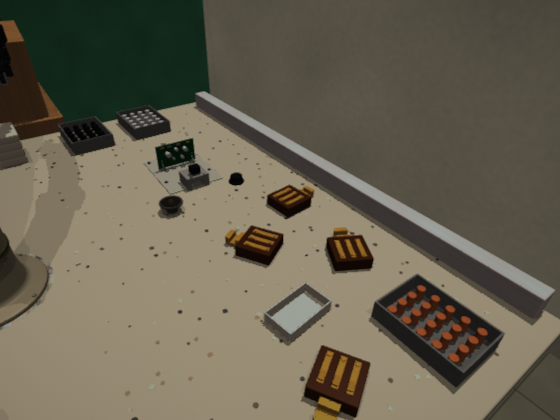

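```bash
python3 - <<'E'
from h import *
D=np.load('top0.npz'); im=D['im']; d=D['d']; P=cloud('top',d)
print('shelf z',np.nanmedian(P[300:340,200:400,2]), 'std',np.nanstd(P[300:340,300:400,2]))
hsv=cv2.cvtColor(im,cv2.COLOR_RGB2HSV)
def rect(n,m,box,z):
    mm=np.zeros(m.shape,np.uint8); u0,v0,u1,v1=box; mm[v0:v1,u0:u1]=m[v0:v1,u0:u1]
    c=max(cv2.findContours(mm,0,2)[0],key=cv2.contourArea)[:,0,:]
    w=ray('top',c,z)[:,:2].astype(np.float32); r=cv2.minAreaRect(w)
    q=P[...,2][mm>0]
    print(n,'c',np.round(r[0],1),'size',np.round(r[1],1),'ang',round(r[2],1),'dist',round(np.hypot(*r[0])),'z',np.round(np.nanpercentile(q,[5,50,95]),1), 'n',int(mm.sum()))
Z=P[...,2]
for n,b in dict(A=(220,105,275,175),B=(320,130,385,185),C=(255,195,325,255),D=(425,235,492,302)).items():
    rect(n+' body depth',((Z>27)&(Z<45)).astype(np.uint8),b,32)
    rect(n+' brass',((hsv[...,0]>13)&(hsv[...,0]<32)&(hsv[...,1]>150)&(hsv[...,2]>90)).astype(np.uint8),b,24)
rect('housing',((Z>33)&(Z<47)).astype(np.uint8),(100,195,150,245),40)
rect('cap',((Z>56)&(Z<76)).astype(np.uint8),(110,195,155,245),66)
rect('cap dark',(hsv[...,2]<45).astype(np.uint8),(118,205,142,230),66)
rect('board',((Z>60)).astype(np.uint8),(50,175,95,255),86)
rect('plate',((hsv[...,2]>0)&(Z>1.5)).astype(np.uint8),(35,170,155,270),3)
rect('knob',((Z>15)).astype(np.uint8),(145,155,180,190),24)
rect('spk',((Z>15)).astype(np.uint8),(150,250,195,295),30)
rect('case',((Z>15)).astype(np.uint8),(360,210,415,285),28)
cv2.imwrite('pics/cr.png',np.hstack([cv2.resize(im[165:265,30:170],(560,400),interpolation=2)[:,:,::-1]*1,cv2.resize(im[190:260,250:330],(240,210))[:,:,::-1].copy()[[*range(210)]+[0]*190]]))
E
```

```text
shelf z -0.2974891989538264 std 2.0027657732020643
A body depth c [ 748.2 -116.4] size [95.8 91.6] ang 4.8 dist 757 z [28.8 32.4 36.1] n 1458
A brass c [ 746.7 -116.1] size [64.  10.5] ang 4.3 dist 756 z [12.2 33.3 37.7] n 404
B body depth c [ 724.1 -380.5] size [91.8 93. ] ang 60.4 dist 818 z [29.1 32.5 36.4] n 1452
B brass c [ 755.7 -321.9] size [38.9 34.4] ang 61.5 dist 821 z [10.  32.6 37.2] n 528
C body depth c [ 564.  -228.9] size [91.9 92.6] ang 30.3 dist 609 z [28.7 32.2 36.1] n 1560
C brass c [ 530.4 -172.6] size [30.8 38.7] ang 30.2 dist 558 z [10.4 32.4 37.1] n 549
D body depth c [ 464.5 -607.4] size [92.3 93.6] ang 29.7 dist 765 z [29.  32.3 36.2] n 1628
D brass c [ 411.7 -636.1] size [23.1 35. ] ang 27.4 dist 758 z [10.2 32.2 37.2] n 559
housing c [581.5 150.3] size [65.1 71.9] ang 89.0 dist 601 z [36.  39.6 42.9] n 662
cap c [581.1 140.2] size [29.1 27.2] ang 89.0 dist 598 z [60.5 66.9 69.9] n 164
cap dark c [577.9 137.7] size [34.6 29.1] ang 1.7 dist 594 z [38.8 66.1 69.7] n 193
board c [586.5 270.4] size [ 31.7 130.9] ang 87.7 dist 646 z [61.2 73.4 86.8] n 474
plate c [588.1 243.8] size [261.6 197. ] ang 89.0 dist 637 z [ 1.7  4.1 67.9] n 6827
knob c [692.5  83.8] size [36.7 35.5] ang 1.1 dist 698 z [18.6 23.7 26.9] n 198
spk c [460.1  53.4] size [63.8 63.9] ang 0.8 dist 463 z [27.1 30.3 34.5] n 661
case c [ 507.9 -446.3] size [124.8  77.6] ang 7.4 dist 676 z [16.1 26.2 30.2] n 366
```

View pics/cr.png

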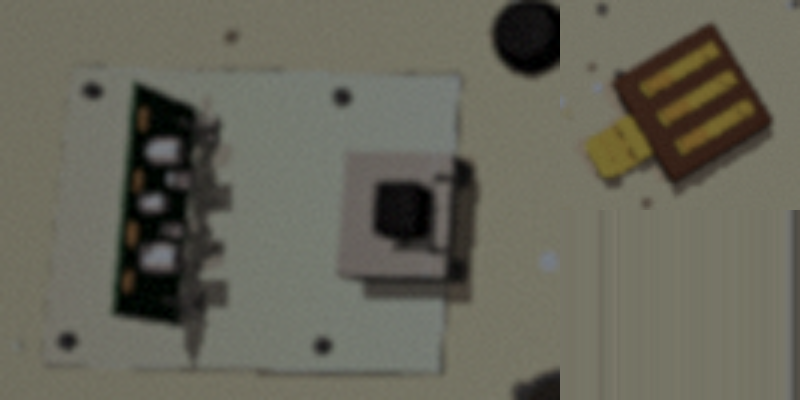

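Emit:
arm_command:
  plan:
    - {"dx": -250, "dy": -200, "dz": 10, "az": 0.6, "fingers": 85}
    - {"dx": -250, "dy": -200, "dz": 10, "az": 0.6}
    - {"dx": -250, "dy": -200, "dz": 10, "az": 0.6}
    - {"dx": -250, "dy": -200, "dz": 10, "az": 0.6}
    - {"dx": -250, "dy": -200, "dz": 10, "az": 0.6}
    - {"dx": -250, "dy": -200, "dz": 10, "az": 0.6}
    - {"dx": -250, "dy": -200, "dz": 10, "az": 0.6}
    - {"dx": -250, "dy": -200, "dz": 10, "az": 0.6}
    - {"dx": -510, "dy": -412, "dz": 30, "az": 1.274}
    - {"dx": -510, "dy": -412, "dz": 30, "az": 1.274}
    - {"dx": -510, "dy": -412, "dz": 30, "az": 1.274}
    - {"dx": -510, "dy": -412, "dz": 30, "az": 1.274}
    - {"dx": -510, "dy": -412, "dz": 30, "az": 1.274}
    - {"dx": -510, "dy": -412, "dz": 30, "az": 1.274}
    - {"dx": -510, "dy": -412, "dz": 30, "az": 1.274}
    - {"dx": -510, "dy": -412, "dz": 30, "az": 1.274}
    - {"dx": -510, "dy": -412, "dz": 30, "az": 1.274}
    - {"dx": -510, "dy": -412, "dz": 30, "az": 1.274}
    - {"dx": -510, "dy": -412, "dz": 30, "az": 1.274}
    - {"dx": -510, "dy": -412, "dz": 30, "az": 1.274}

```text
schema error: expected keys dx, dy, dz, ax, ay, az, fingers
```

```bash
python3 - <<'E'
from h import *
im,d,s=snap('wrist'); cv2.imwrite('pics/w1.png',im[:,:,::-1]); P=cloud('wrist',d,s); Z=P[...,2]
print(s['time'],s['ee_pos'],np.round(s['orientation'],3),s['joint_positions'])
print(eyes.camera_info('wrist')['hand_eye'])
for n,lo,hi,z in(('cap',57,75,66),('hous',34,46,40)):
    m=((Z>lo)&(Z<hi)).astype(np.uint8); cs=[c for c in cv2.findContours(m,0,2)[0] if cv2.contourArea(c)>300]
    for c in cs:
        r=cv2.minAreaRect(ray('wrist',c[:,0],z,s)[:,:2].astype(np.float32)); print(n,np.round(r[0],1),np.round(r[1],1),round(r[2],1))
E
```

```text
0.1 [222.34302393 689.63855524 230.55014625] [[-0.952  0.307 -0.   ]
 [ 0.307  0.952 -0.001]
 [-0.    -0.001 -1.   ]] [-1.33566483  0.59998842 -0.0025025   1.60003509  0.00180138  0.94289026
 -0.07980342]
[[ 3.80765109e-04 -9.56259913e-01 -2.92518093e-01  7.34228307e+01]
 [ 9.99999642e-01  1.43051016e-04  8.34037369e-04 -3.70271094e-01]
 [-7.55711491e-04 -2.92518305e-01  9.56259625e-01 -1.41340671e+02]
 [ 0.00000000e+00  0.00000000e+00  0.00000000e+00  1.00000000e+00]]
hous [464.4 721.7] [31.3 79.5] 17.1
hous [375.8 658.9] [ 97.7 202.4] 0.2
```

View pics/w1.png

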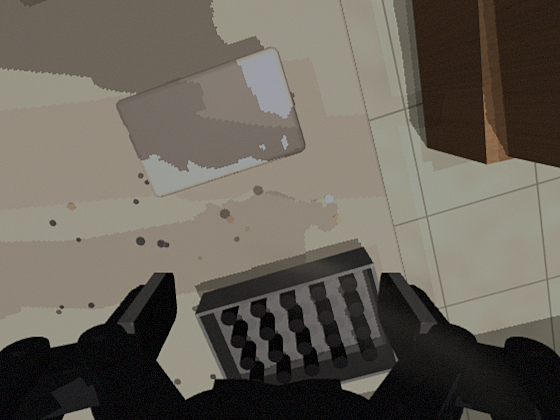

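Emit:
arm_command:
  plan:
    - {"dx": -250, "dy": -200, "dz": 10, "ax": 0, "ay": 0, "az": 0.6, "fingers": 85}
    - {"dx": -250, "dy": -200, "dz": 10, "ax": 0, "ay": 0, "az": 0.6, "fingers": 85}
    - {"dx": -250, "dy": -200, "dz": 10, "ax": 0, "ay": 0, "az": 0.6, "fingers": 85}
    - {"dx": -250, "dy": -200, "dz": 10, "ax": 0, "ay": 0, "az": 0.6, "fingers": 85}
    - {"dx": -250, "dy": -200, "dz": 10, "ax": 0, "ay": 0, "az": 0.6, "fingers": 85}
    - {"dx": -250, "dy": -200, "dz": 10, "ax": 0, "ay": 0, "az": 0.6, "fingers": 85}
    - {"dx": -250, "dy": -200, "dz": 10, "ax": 0, "ay": 0, "az": 0.6, "fingers": 85}
    - {"dx": -510, "dy": -412, "dz": 30, "ax": 0, "ay": 0, "az": 1.274, "fingers": 85}
    - {"dx": -510, "dy": -412, "dz": 30, "ax": 0, "ay": 0, "az": 1.274, "fingers": 85}
    - {"dx": -510, "dy": -412, "dz": 30, "ax": 0, "ay": 0, "az": 1.274, "fingers": 85}
    - {"dx": -510, "dy": -412, "dz": 30, "ax": 0, "ay": 0, "az": 1.274, "fingers": 85}
    - {"dx": -510, "dy": -412, "dz": 30, "ax": 0, "ay": 0, "az": 1.274, "fingers": 85}
    - {"dx": -510, "dy": -412, "dz": 30, "ax": 0, "ay": 0, "az": 1.274, "fingers": 85}
    - {"dx": -510, "dy": -412, "dz": 30, "ax": 0, "ay": 0, "az": 1.274, "fingers": 85}
    - {"dx": -510, "dy": -412, "dz": 30, "ax": 0, "ay": 0, "az": 1.274, "fingers": 85}
    - {"dx": -510, "dy": -412, "dz": 30, "ax": 0, "ay": 0, "az": 1.274, "fingers": 85}
    - {"dx": -510, "dy": -412, "dz": 30, "ax": 0, "ay": 0, "az": 1.274, "fingers": 85}
    - {"dx": -510, "dy": -412, "dz": 30, "ax": 0, "ay": 0, "az": 1.274, "fingers": 85}
    - {"dx": -510, "dy": -412, "dz": 30, "ax": 0, "ay": 0, "az": 1.274, "fingers": 85}
    - {"dx": -510, "dy": -412, "dz": 30, "ax": 0, "ay": 0, "az": 1.274, "fingers": 85}

```text
time: 1.82
ee_pos: [580.7, 143.0, 201.1]
orientation: [[0.013, 1.0, -0.001], [1.0, -0.013, 0.001], [0.001, -0.001, -1.0]]
contact_force: [-0.6, -0.4, -0.3]
finger_gap: 85.2
grip_force: 0.0
```

```bash
cat > w.py <<'E'
from h import *
import sys
im,d,s=snap('wrist'); cv2.imwrite('pics/%s.png'%sys.argv[1],im[:,:,::-1]); P=cloud('wrist',d,s); Z=P[...,2]
print(s['time'],s['ee_pos'],np.round(s['orientation'],4),s['joint_positions'])
for n,lo,hi,z in(('cap',57,75,66),('hous',34,46,40)):
    m=((Z>lo)&(Z<hi)).astype(np.uint8); cs=[c for c in cv2.findContours(m,0,2)[0] if cv2.contourArea(c)>300]
    for c in cs:
        r=cv2.minAreaRect(ray('wrist',c[:,0],z,s)[:,:2].astype(np.float32)); x,y,w,h=cv2.boundingRect(c)
        print(n,np.round(r[0],1),np.round(r[1],1),round(r[2],1),(x,y,w,h),np.median(Z[y:y+h,x:x+w][m[y:y+h,x:x+w]>0]))
E
python3 w.py w2
```

```text
1.8167 [580.69095646 142.9770266  201.12729933] [[ 1.300e-02  9.999e-01 -7.000e-04]
 [ 9.999e-01 -1.300e-02  6.000e-04]
 [ 5.000e-04 -7.000e-04 -1.000e+00]] [-0.56567737  0.5004431   0.33552047  1.94232763 -0.23828597  0.7374086
 -0.10379701]
cap [581.7 144.3] [27.1 29.6] 87.2 (259, 182, 37, 33) 65.85759012822402
cap [615.8 275.8] [19.8 23.5] 89.3 (306, 4, 34, 32) 64.77140033348482
cap [582.6 279.4] [15.6 20. ] 86.1 (262, 2, 29, 26) 67.79089535602387
cap [555.4 277.2] [22.2 19.1] 88.0 (224, 1, 28, 36) 60.84272904724634
hous [582.1 152.4] [62.2 71.6] 87.6 (237, 146, 83, 71) 38.55988704671449
```

View pics/w2.png

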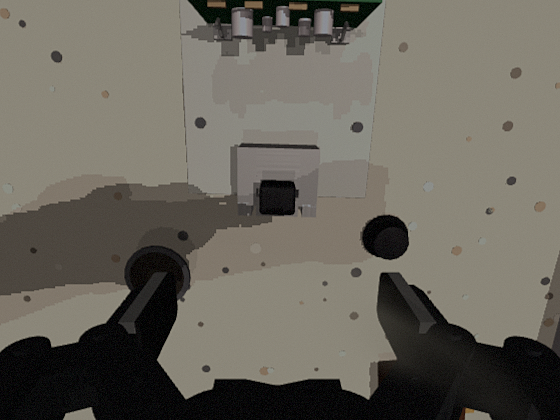

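Emit:
arm_command:
  plan:
    - {"dx": 0, "dy": 1, "dz": 40, "ax": 0, "ay": 0, "az": 0, "fingers": 85}
    - {"dx": 0, "dy": 1, "dz": 80, "ax": 0, "ay": 0, "az": 0, "fingers": 85}
    - {"dx": 0, "dy": 1, "dz": 110, "ax": 0, "ay": 0, "az": 0, "fingers": 85}
    - {"dx": 0, "dy": 1, "dz": 130, "ax": 0, "ay": 0, "az": 0, "fingers": 85}
    - {"dx": 0, "dy": 1, "dz": 145, "ax": 0, "ay": 0, "az": 0, "fingers": 85}
    - {"dx": 0, "dy": 1, "dz": 152, "ax": 0, "ay": 0, "az": 0, "fingers": 85}
    - {"dx": 0, "dy": 1, "dz": 156, "ax": 0, "ay": 0, "az": 0, "fingers": 85}
    - {"dx": 0, "dy": 1, "dz": 156, "ax": 0, "ay": 0, "az": 0, "fingers": 85}
    - {"dx": 0, "dy": 1, "dz": 156, "ax": 0, "ay": 0, "az": 0, "fingers": 40}
    - {"dx": 0, "dy": 1, "dz": 156, "ax": 0, "ay": 0, "az": 0, "fingers": 40}
    - {"dx": 0, "dy": 1, "dz": 156, "ax": 0, "ay": 0, "az": 0, "fingers": 40}
    - {"dx": 0, "dy": 1, "dz": 156, "ax": 0, "ay": 0, "az": 0, "fingers": 40}
  squeeze: 30

```text
time: 2.87
ee_pos: [582.9, 141.6, 46.1]
orientation: [[0.015, 1.0, 0.001], [1.0, -0.015, 0.0], [0.0, 0.001, -1.0]]
contact_force: [0.6, 0.3, -0.3]
finger_gap: 40.4
grip_force: 0.0
```

```bash
python3 w.py w3
```

```text
2.8667 [582.85619839 141.62435718  46.12628029] [[ 1.490e-02  9.999e-01  1.300e-03]
 [ 9.999e-01 -1.490e-02  4.000e-04]
 [ 5.000e-04  1.300e-03 -1.000e+00]] [-0.47283563  0.7156397   0.21188373  2.03255014 -0.34121106  0.42506079
 -0.01412534]
cap [611.3 140.2] [17.1 32.7] 1.4 (324, 266, 44, 73) 66.85749000979072
cap [556.3 141. ] [32.7 17.1] 86.9 (186, 266, 44, 73) 66.781004596055
cap [582.  145.6] [29.3 29.2] 87.7 (235, 258, 75, 67) 65.85938373330913
hous [582.1 152.8] [62.5 71.3] 87.6 (192, 181, 164, 129) 38.62535317356458
```

View pics/w3.png

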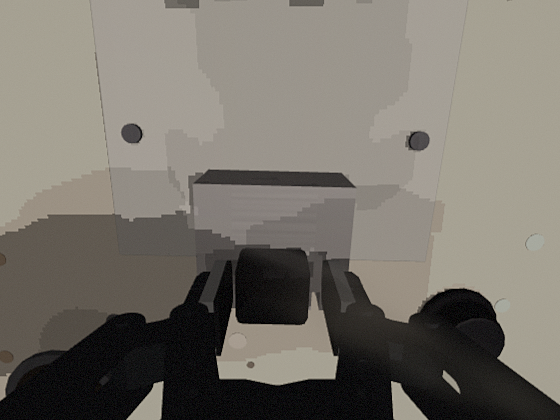

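Emit:
arm_command:
  plan:
    - {"dx": 2, "dy": 0, "dz": 2, "ax": 0, "ay": 0, "az": 0, "fingers": 20}
    - {"dx": 2, "dy": 0, "dz": 2, "ax": 0, "ay": 0, "az": 0, "fingers": 20}
    - {"dx": 2, "dy": 0, "dz": 2, "ax": 0, "ay": 0, "az": 0, "fingers": 20}
    - {"dx": 2, "dy": 0, "dz": 2, "ax": 0, "ay": 0, "az": 0, "fingers": 20}
    - {"dx": 2, "dy": 0, "dz": 2, "ax": 0, "ay": 0, "az": 0, "fingers": 20}
    - {"dx": 2, "dy": 0, "dz": -2, "ax": 0, "ay": 0, "az": 0, "fingers": 20}
    - {"dx": 2, "dy": 0, "dz": -6, "ax": 0, "ay": 0, "az": 0, "fingers": 20}
    - {"dx": 2, "dy": 0, "dz": -10, "ax": 0, "ay": 0, "az": 0, "fingers": 20}
    - {"dx": 2, "dy": 0, "dz": -14, "ax": 0, "ay": 0, "az": 0, "fingers": 20}
    - {"dx": 2, "dy": 0, "dz": -18, "ax": 0, "ay": 0, "az": 0, "fingers": 20}
    - {"dx": 2, "dy": 0, "dz": -21, "ax": 0, "ay": 0, "az": 0, "fingers": 20}
    - {"dx": 2, "dy": 0, "dz": -24, "ax": 0, "ay": 0, "az": 0, "fingers": 20}
    - {"dx": 2, "dy": 0, "dz": -24, "ax": 0, "ay": 0, "az": 0, "fingers": 20}
    - {"dx": 2, "dy": 0, "dz": -24, "ax": 0, "ay": 0, "az": 0, "fingers": 20}
    - {"dx": 2, "dy": 0, "dz": -24, "ax": 0, "ay": 0, "az": 0, "fingers": 20}
  squeeze: 40

```text
time: 4.17
ee_pos: [580.9, 142.4, 69.3]
orientation: [[0.016, 1.0, -0.003], [1.0, -0.016, -0.001], [-0.001, -0.003, -1.0]]
contact_force: [-5.6, -4.4, 1.5]
finger_gap: 29.5
grip_force: 40.9
```

```bash
python3 - <<'E'
from h import *
im,d,s=snap('wrist'); Z=cloud('wrist',d,s)[...,2]
print(np.nanmedian(Z[265:310,255:290]),np.nanmedian(Z[190:230,230:320]))
E
```

```text
89.84413578409537 38.61089593210883
```

Emit:
arm_command:
  plan:
    - {"dx": 0, "dy": 0, "dz": 0, "ax": 0, "ay": 0, "az": 0, "fingers": 70}
    - {"dx": 0, "dy": 0, "dz": 0, "ax": 0, "ay": 0, "az": 0, "fingers": 70}
    - {"dx": 0, "dy": 0, "dz": 0, "ax": 0, "ay": 0, "az": 0, "fingers": 70}
    - {"dx": 0, "dy": 0, "dz": -10, "ax": 0, "ay": 0, "az": 0, "fingers": 70}
    - {"dx": 0, "dy": 0, "dz": -40, "ax": 0, "ay": 0, "az": 0, "fingers": 70}
    - {"dx": 0, "dy": 0, "dz": -80, "ax": 0, "ay": 0, "az": 0, "fingers": 70}
    - {"dx": -40, "dy": -6, "dz": -120, "ax": 0, "ay": 0, "az": -0.1, "fingers": 70}
    - {"dx": -312, "dy": -47, "dz": -130, "ax": 0, "ay": 0, "az": -0.545, "fingers": 70}
    - {"dx": -312, "dy": -47, "dz": -130, "ax": 0, "ay": 0, "az": -0.545, "fingers": 70}
    - {"dx": -312, "dy": -47, "dz": -130, "ax": 0, "ay": 0, "az": -0.545, "fingers": 70}
    - {"dx": -312, "dy": -47, "dz": -130, "ax": 0, "ay": 0, "az": -0.545, "fingers": 70}
    - {"dx": -312, "dy": -47, "dz": -130, "ax": 0, "ay": 0, "az": -0.545, "fingers": 70}
    - {"dx": -312, "dy": -47, "dz": -130, "ax": 0, "ay": 0, "az": -0.545, "fingers": 70}
    - {"dx": -312, "dy": -47, "dz": -130, "ax": 0, "ay": 0, "az": -0.545, "fingers": 70}
    - {"dx": -312, "dy": -47, "dz": -130, "ax": 0, "ay": 0, "az": -0.545, "fingers": 70}
    - {"dx": -312, "dy": -47, "dz": -130, "ax": 0, "ay": 0, "az": -0.545, "fingers": 70}
    - {"dx": -312, "dy": -47, "dz": -130, "ax": 0, "ay": 0, "az": -0.545, "fingers": 70}

```text
time: 5.63
ee_pos: [531.1, -167.5, 199.9]
orientation: [[-0.505, 0.863, 0.001], [0.863, 0.505, 0.0], [-0.0, 0.001, -1.0]]
contact_force: [0.4, 0.7, 0.2]
finger_gap: 70.1
grip_force: 0.0
```

```bash
cat > b.py <<'E'
from h import *
import sys
n=sys.argv[1]
im,d,s=snap('wrist'); cv2.imwrite(f'pics/{n}.png',im[:,:,::-1])
print(s['time'],s['ee_pos'],np.round(s['orientation'],3)[:2].tolist(),s['joint_positions'].round(2))
h=cv2.cvtColor(im,cv2.COLOR_RGB2HSV); Z=cloud('wrist',d,s)[...,2]
m=((h[...,0]>13)&(h[...,0]<32)&(h[...,1]>140)&(Z>15)&(Z<29)).astype(np.uint8)
for c in cv2.findContours(m,0,2)[0]:
    if cv2.contourArea(c)<300: continue
    r=cv2.minAreaRect(ray('wrist',c[:,0],24,s)[:,:2].astype(np.float32)); print('tongue',np.round(r[0],1),np.round(r[1],1),round(r[2],1),cv2.boundingRect(c))
# top camera block
im,d,s=snap('top'); Z=cloud('top',d)[...,2]
m=((Z>27)&(Z<45)).astype(np.uint8); m[:,:140]=0
for c in cv2.findContours(m,0,2)[0]:
    r=cv2.minAreaRect(ray('top',c[:,0],32)[:,:2].astype(np.float32))
    if 80<min(r[1]) and max(r[1])<105: print('body',np.round(r[0],1),np.round(r[1],1),round(r[2],1))
mk=((Z>56)&(Z<100)).astype(np.uint8)[195:245,110:155]; print('cap top z',np.median(Z[195:245,110:155][mk>0]) if mk.any() else None)
E
python3 b.py b1
```

```text
5.6333 [ 531.1376976  -167.52192728  199.89488686] [[-0.505, 0.863, 0.001], [0.863, 0.505, 0.0]] [ 0.09  0.44  0.16  2.03 -0.11  0.68  0.85]
tongue [ 824.3 -109.4] [22.  34.8] 6.1 (535, 264, 25, 33)
tongue [ 536.9 -182.8] [36.4 16.8] 30.3 (254, 196, 39, 18)
tongue [ 522.1 -156.3] [34.5 15. ] 30.4 (255, 165, 38, 17)
body [ 463.8 -608. ] [93.7 93.4] 29.7
body [ 724.8 -379.6] [94.  92.3] 61.4
body [ 747.2 -116.5] [92.8 91.6] 4.8
cap top z 90.50752533097977
```

View pics/b1.png

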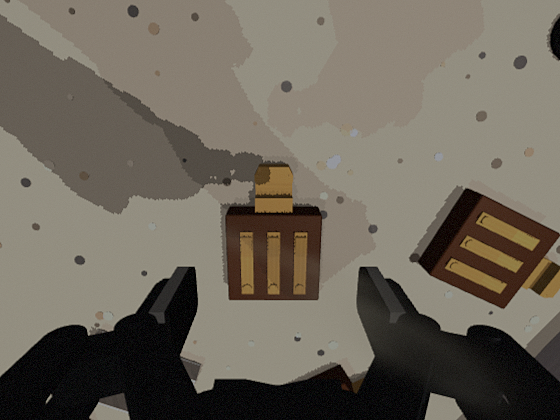

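Emit:
arm_command:
  plan:
    - {"dx": 0, "dy": -2, "dz": 40, "ax": 0, "ay": 0, "az": 0, "fingers": 70}
    - {"dx": 0, "dy": -2, "dz": 80, "ax": 0, "ay": 0, "az": 0, "fingers": 70}
    - {"dx": 0, "dy": -2, "dz": 120, "ax": 0, "ay": 0, "az": 0, "fingers": 70}
    - {"dx": 0, "dy": -2, "dz": 150, "ax": 0, "ay": 0, "az": 0, "fingers": 70}
    - {"dx": 0, "dy": -2, "dz": 175, "ax": 0, "ay": 0, "az": 0, "fingers": 70}
    - {"dx": 0, "dy": -2, "dz": 187, "ax": 0, "ay": 0, "az": 0, "fingers": 70}
    - {"dx": 0, "dy": -2, "dz": 193, "ax": 0, "ay": 0, "az": 0, "fingers": 70}
    - {"dx": 0, "dy": -2, "dz": 194, "ax": 0, "ay": 0, "az": 0, "fingers": 60}
    - {"dx": 0, "dy": -2, "dz": 194, "ax": 0, "ay": 0, "az": 0, "fingers": 45}
    - {"dx": 0, "dy": -2, "dz": 194, "ax": 0, "ay": 0, "az": 0, "fingers": 42}
    - {"dx": 0, "dy": -2, "dz": 194, "ax": 0, "ay": 0, "az": 0, "fingers": 30}
    - {"dx": 0, "dy": -2, "dz": 194, "ax": 0, "ay": 0, "az": 0, "fingers": 30}
    - {"dx": 0, "dy": -2, "dz": 194, "ax": 0, "ay": 0, "az": 0, "fingers": 30}
    - {"dx": 0, "dy": -2, "dz": 194, "ax": 0, "ay": 0, "az": 0, "fingers": 30}
  squeeze: 30

```text
time: 6.9
ee_pos: [529.8, -169.0, 6.9]
orientation: [[-0.505, 0.863, 0.002], [0.863, 0.505, -0.0], [-0.002, 0.002, -1.0]]
contact_force: [-0.2, 0.2, 5.9]
finger_gap: 35.1
grip_force: 30.4
```

Emit:
arm_command:
  plan:
    - {"dx": 5, "dy": 5, "dz": 0, "ax": 0, "ay": 0, "az": 0.02, "fingers": 30}
    - {"dx": 13, "dy": 12, "dz": 0, "ax": 0, "ay": 0, "az": 0.05, "fingers": 30}
    - {"dx": 23, "dy": 21, "dz": 0, "ax": 0, "ay": 0, "az": 0.08, "fingers": 30}
    - {"dx": 33, "dy": 30, "dz": 0, "ax": 0, "ay": 0, "az": 0.11, "fingers": 30}
    - {"dx": 43, "dy": 39, "dz": 0, "ax": 0, "ay": 0, "az": 0.14, "fingers": 30}
    - {"dx": 53, "dy": 48, "dz": 0, "ax": 0, "ay": 0, "az": 0.17, "fingers": 30}
    - {"dx": 63, "dy": 58, "dz": 0, "ax": 0, "ay": 0, "az": 0.2, "fingers": 30}
    - {"dx": 73, "dy": 67, "dz": 0, "ax": 0, "ay": 0, "az": 0.23, "fingers": 30}
    - {"dx": 83, "dy": 76, "dz": 0, "ax": 0, "ay": 0, "az": 0.27, "fingers": 30}
    - {"dx": 93, "dy": 85, "dz": 0, "ax": 0, "ay": 0, "az": 0.3, "fingers": 30}
    - {"dx": 103, "dy": 95, "dz": 0, "ax": 0, "ay": 0, "az": 0.33, "fingers": 30}
    - {"dx": 113, "dy": 104, "dz": 0, "ax": 0, "ay": 0, "az": 0.36, "fingers": 30}
    - {"dx": 123, "dy": 113, "dz": 0, "ax": 0, "ay": 0, "az": 0.4, "fingers": 30}
    - {"dx": 133, "dy": 122, "dz": 0, "ax": 0, "ay": 0, "az": 0.43, "fingers": 30}
    - {"dx": 143, "dy": 131, "dz": 0, "ax": 0, "ay": 0, "az": 0.46, "fingers": 30}
    - {"dx": 153, "dy": 140, "dz": 0, "ax": 0, "ay": 0, "az": 0.5, "fingers": 30}
    - {"dx": 163, "dy": 149, "dz": 0, "ax": 0, "ay": 0, "az": 0.53, "fingers": 30}
    - {"dx": 170, "dy": 156, "dz": 0, "ax": 0, "ay": 0, "az": 0.548, "fingers": 30}
    - {"dx": 173, "dy": 159, "dz": 0, "ax": 0, "ay": 0, "az": 0.555, "fingers": 30}
    - {"dx": 173, "dy": 159, "dz": 0, "ax": 0, "ay": 0, "az": 0.555, "fingers": 30}

```text
time: 8.57
ee_pos: [579.9, 61.6, 6.8]
orientation: [[0.026, 1.0, 0.003], [1.0, -0.026, 0.0], [0.0, 0.003, -1.0]]
contact_force: [-0.1, -1.3, 9.9]
finger_gap: 35.1
grip_force: 30.9
```

```bash
python3 b.py b2
```

```text
8.5667 [579.91106854  61.61183299   6.83316752] [[0.026, 1.0, 0.003], [1.0, -0.026, 0.0]] [-0.37  0.78  0.25  2.08 -0.54  0.34  0.3 ]
tongue [580.2  48.6] [20.3 37.2] 88.4 (232, 303, 89, 43)
tongue [577.2  75.6] [12.1 27.3] 89.4 (232, 252, 70, 29)
body [ 463.9 -607.9] [93.6 93.4] 29.7
body [577.6  -7.8] [92.3 91.2] 89.0
body [ 725.6 -377.8] [97.9 93.1] 60.4
body [ 747.5 -116.4] [93.6 91.6] 4.8
cap top z None
```

View pics/b2.png

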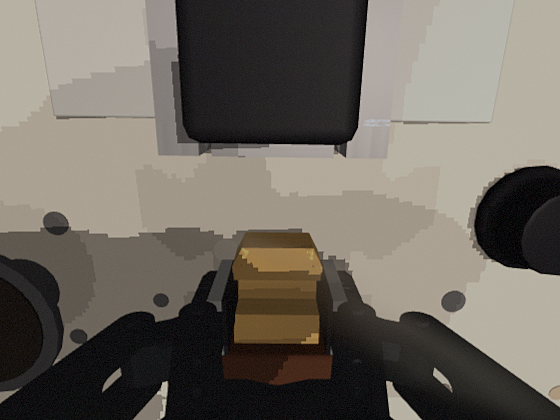

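Emit:
arm_command:
  plan:
    - {"dx": 0, "dy": 0, "dz": 0, "ax": 0, "ay": 0, "az": 0, "fingers": 60}
    - {"dx": 0, "dy": 0, "dz": 0, "ax": 0, "ay": 0, "az": 0, "fingers": 60}
    - {"dx": 0, "dy": 0, "dz": 0, "ax": 0, "ay": 0, "az": 0, "fingers": 60}
    - {"dx": 0, "dy": 0, "dz": -5, "ax": 0, "ay": 0, "az": 0, "fingers": 60}
    - {"dx": 0, "dy": 0, "dz": -30, "ax": 0, "ay": 0, "az": 0, "fingers": 60}
    - {"dx": 0, "dy": 0, "dz": -70, "ax": 0, "ay": 0, "az": 0, "fingers": 60}
    - {"dx": -10, "dy": 0, "dz": -85, "ax": 0, "ay": 0, "az": 0, "fingers": 60}
    - {"dx": -50, "dy": 0, "dz": -85, "ax": 0, "ay": 0, "az": 0, "fingers": 60}
    - {"dx": -90, "dy": 0, "dz": -85, "ax": 0, "ay": 0, "az": 0, "fingers": 60}
    - {"dx": -125, "dy": 0, "dz": -85, "ax": 0, "ay": 0, "az": 0, "fingers": 60}
    - {"dx": -145, "dy": 0, "dz": -85, "ax": 0, "ay": 0, "az": 0, "fingers": 60}
    - {"dx": -145, "dy": 0, "dz": -85, "ax": 0, "ay": 0, "az": 0, "fingers": 60}
    - {"dx": -145, "dy": 0, "dz": -85, "ax": 0, "ay": 0, "az": 0, "fingers": 60}

```text
time: 9.75
ee_pos: [575.0, -85.6, 90.7]
orientation: [[0.028, 1.0, 0.0], [1.0, -0.028, -0.0], [-0.0, 0.0, -1.0]]
contact_force: [0.4, 0.5, -0.5]
finger_gap: 59.9
grip_force: 0.0
```

```bash
python3 b.py b3; python3 - <<'E'
from h import *
im,d,s=snap('wrist'); P=cloud('wrist',d,s); 
print(P[(P[...,2]>26)&(P[...,2]<45)][:,1].min())
E
```

```text
9.75 [574.96113262 -85.55075047  90.67445943] [[0.028, 1.0, 0.0], [1.0, -0.028, -0.0]] [-0.17  0.65  0.34  2.06 -0.43  0.5   0.45]
body [ 463.4 -608.4] [94.6 93.1] 29.7
body [ 724.7 -379.6] [94.  92.4] 61.4
body [ 747.2 -116.5] [92.8 91.6] 4.8
cap top z None
-164.07390259918174
```

View pics/b3.png

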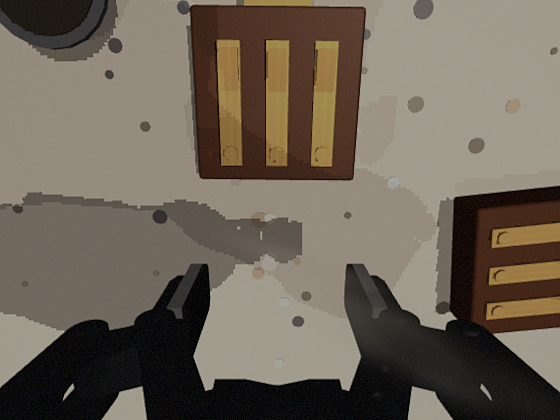

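Emit:
arm_command:
  plan:
    - {"dx": 0, "dy": 2, "dz": 40, "ax": 0, "ay": 0, "az": 0, "fingers": 60}
    - {"dx": 0, "dy": 2, "dz": 65, "ax": 0, "ay": 0, "az": 0, "fingers": 60}
    - {"dx": 0, "dy": 2, "dz": 78, "ax": 0, "ay": 0, "az": 0, "fingers": 60}
    - {"dx": 0, "dy": 2, "dz": 83, "ax": 0, "ay": 0, "az": 0, "fingers": 60}
    - {"dx": 5, "dy": 2, "dz": 83, "ax": 0, "ay": 0, "az": 0, "fingers": 60}
    - {"dx": 12, "dy": 2, "dz": 83, "ax": 0, "ay": 0, "az": 0, "fingers": 60}
    - {"dx": 18, "dy": 2, "dz": 83, "ax": 0, "ay": 0, "az": 0, "fingers": 60}
    - {"dx": 24, "dy": 2, "dz": 83, "ax": 0, "ay": 0, "az": 0, "fingers": 60}
    - {"dx": 30, "dy": 2, "dz": 83, "ax": 0, "ay": 0, "az": 0, "fingers": 60}
    - {"dx": 36, "dy": 2, "dz": 83, "ax": 0, "ay": 0, "az": 0, "fingers": 60}
    - {"dx": 42, "dy": 2, "dz": 83, "ax": 0, "ay": 0, "az": 0, "fingers": 60}
    - {"dx": 48, "dy": 2, "dz": 83, "ax": 0, "ay": 0, "az": 0, "fingers": 60}
    - {"dx": 54, "dy": 2, "dz": 83, "ax": 0, "ay": 0, "az": 0, "fingers": 60}
    - {"dx": 60, "dy": 2, "dz": 83, "ax": 0, "ay": 0, "az": 0, "fingers": 60}
    - {"dx": 60, "dy": 2, "dz": 83, "ax": 0, "ay": 0, "az": 0, "fingers": 60}

```text
time: 11.15
ee_pos: [578.6, -22.2, 7.1]
orientation: [[0.023, 1.0, -0.0], [1.0, -0.023, 0.001], [0.001, -0.0, -1.0]]
contact_force: [-0.6, 0.7, -0.4]
finger_gap: 59.7
grip_force: 0.0
```

```bash
cat > t.py <<'E'
from h import *
im,d,s=snap('top'); Z=cloud('top',d)[...,2]; h=cv2.cvtColor(im,cv2.COLOR_RGB2HSV)
g=((h[...,0]>13)&(h[...,0]<32)&(h[...,1]>150)&(h[...,2]>90)&(np.arange(420)[:,None]>180)&(np.arange(420)[:,None]<250)&(np.arange(560)<300)&(np.arange(560)>135)).astype(np.uint8)
for c in cv2.findContours(g,0,2)[0]:
    if cv2.contourArea(c)<8: continue
    z=np.median(Z[c[:,0,1],c[:,0,0]]); r=cv2.minAreaRect(ray('top',c[:,0],32 if z>28.5 else 24)[:,:2].astype(np.float32)); print('brass',np.round(r[0],1),np.round(r[1],1),round(r[2],1),round(z,1))
E
python3 t.py; python3 b.py b4
```

```text
11.2 [578.46982924 -22.58912739   7.069372  ] [[0.023, 1.0, -0.001], [1.0, -0.023, 0.001]] [-0.22  0.77  0.24  2.09 -0.52  0.34  0.43]
body [ 463.9 -608. ] [93.9 93.3] 29.7
body [ 723.9 -380.5] [91.7 93.2] 60.5
body [ 748.  -116.4] [94.6 91.6] 4.8
cap top z None
```

```bash
cat > m.py <<'E'
from h import *
im,d,s=snap('wrist'); P=cloud('wrist',d,s); Z=P[...,2]; h=cv2.cvtColor(im,cv2.COLOR_RGB2HSV)
H,S=h[...,0],h[...,1]
def rep(n,m,z,amin=400):
    for c in cv2.findContours(m.astype(np.uint8),0,2)[0]:
        if cv2.contourArea(c)<amin: continue
        w=ray('wrist',c[:,0],z,s)[:,:2].astype(np.float32); r=cv2.minAreaRect(w)
        print(n,np.round(r[0],1),np.round(r[1],1),round(r[2],1),'x',np.round([w[:,0].min(),w[:,0].max()],1),'y',np.round([w[:,1].min(),w[:,1].max()],1),cv2.boundingRect(c))
br=(H>13)&(H<32)&(S>140)
rep('tongue',br&(Z<28)&(Z>10),24); rep('spring',br&(Z>=28)&(Z<40),33)
rep('body',((H<13)|(H>170))&(S>90)&(Z>22)&(Z<38),32)
rep('housing',(S<70)&(Z>33)&(Z<46),40,1500)
rep('cap',(Z>80)&(Z<97),90,1500)
print(s['ee_pos'],s['contact_force'].round(1),s['time'])
E
python3 m.py
```

```text
body [578.3  34.7] [89.4 89.2] 88.6 x [532.9 623.9] y [-10.7  80.4] (120, 5, 298, 272)
cap [632.4  -9.6] [11.6 16.7] 88.7 x [624.1 640.6] y [-15.6  -3.6] (488, 375, 72, 45)
cap [527.9  -7.2] [12.  15.3] 87.2 x [520.  535.7] y [-13.1  -1.1] (0, 374, 66, 46)
cap [579.9  -6.1] [16.  56.3] 88.7 x [551.6 608.1] y [-14.8   2.5] (139, 357, 276, 63)
[578.3832236  -23.41878856   7.04636794] [ 0.7 -0.   0.5] 11.3
```

Emit:
arm_command:
  plan:
    - {"dx": 4, "dy": 1, "dz": 0, "ax": 0, "ay": 0, "az": 0, "fingers": 60}
    - {"dx": 8, "dy": 1, "dz": 0, "ax": 0, "ay": 0, "az": 0, "fingers": 60}
    - {"dx": 12, "dy": 1, "dz": 0, "ax": 0, "ay": 0, "az": 0, "fingers": 60}
    - {"dx": 16, "dy": 1, "dz": 0, "ax": 0, "ay": 0, "az": 0, "fingers": 60}
    - {"dx": 20, "dy": 1, "dz": 0, "ax": 0, "ay": 0, "az": 0, "fingers": 60}
    - {"dx": 24, "dy": 1, "dz": 0, "ax": 0, "ay": 0, "az": 0, "fingers": 60}
    - {"dx": 28, "dy": 1, "dz": 0, "ax": 0, "ay": 0, "az": 0, "fingers": 60}
    - {"dx": 31, "dy": 1, "dz": 0, "ax": 0, "ay": 0, "az": 0, "fingers": 60}
    - {"dx": 33, "dy": 1, "dz": 0, "ax": 0, "ay": 0, "az": 0, "fingers": 60}
    - {"dx": 33, "dy": 1, "dz": 0, "ax": 0, "ay": 0, "az": 0, "fingers": 60}

```text
time: 12.18
ee_pos: [580.6, 9.6, 7.3]
orientation: [[0.024, 1.0, 0.0], [1.0, -0.024, 0.0], [0.0, 0.0, -1.0]]
contact_force: [1.0, 0.0, -0.1]
finger_gap: 60.2
grip_force: 0.0
```

```bash
python3 m.py
```

```text
body [579.8  66.4] [89.5 89.2] 88.6 x [534.3 625.4] y [ 20.7 112.1] (119, 10, 296, 270)
cap [634.5  23.3] [11.9 17.3] 88.6 x [626. 643.] y [17.1 29.4] (487, 374, 73, 46)
cap [530.   25.8] [11.9 16. ] 88.6 x [521.9 538.1] y [19.7 31.6] (0, 374, 68, 46)
cap [582.   26.8] [16.4 56.5] 88.6 x [553.5 610.3] y [17.9 35.6] (139, 356, 277, 64)
[580.56163967   9.58535488   7.29872432] [ 1.   0.  -0.1] 12.1833
```

Emit:
arm_command:
  plan:
    - {"dx": 2, "dy": 0, "dz": 0, "ax": 0, "ay": 0, "az": 0, "fingers": 60}
    - {"dx": 4, "dy": 0, "dz": 0, "ax": 0, "ay": 0, "az": 0, "fingers": 60}
    - {"dx": 6, "dy": 0, "dz": 0, "ax": 0, "ay": 0, "az": 0, "fingers": 60}
    - {"dx": 7, "dy": 0, "dz": 0, "ax": 0, "ay": 0, "az": 0, "fingers": 60}
    - {"dx": 8, "dy": 0, "dz": 0, "ax": 0, "ay": 0, "az": 0, "fingers": 60}
    - {"dx": 9, "dy": 0, "dz": 0, "ax": 0, "ay": 0, "az": 0, "fingers": 60}
    - {"dx": 9, "dy": 0, "dz": 0, "ax": 0, "ay": 0, "az": 0, "fingers": 60}

```text
time: 12.82
ee_pos: [580.8, 17.5, 7.4]
orientation: [[0.025, 1.0, 0.0], [1.0, -0.025, -0.0], [-0.0, 0.0, -1.0]]
contact_force: [-0.6, -3.2, 2.1]
finger_gap: 60.1
grip_force: 1.8
```

Emit:
arm_command:
  plan:
    - {"dx": 1, "dy": 0, "dz": 0, "ax": 0, "ay": 0, "az": 0, "fingers": 60}
    - {"dx": 1, "dy": 0, "dz": 0, "ax": 0, "ay": 0, "az": 0, "fingers": 60}
    - {"dx": 2, "dy": 0, "dz": 0, "ax": 0, "ay": 0, "az": 0, "fingers": 60}
    - {"dx": 2, "dy": 0, "dz": 0, "ax": 0, "ay": 0, "az": 0, "fingers": 60}

```text
time: 13.15
ee_pos: [580.6, 17.6, 7.4]
orientation: [[0.027, 1.0, 0.0], [1.0, -0.027, -0.002], [-0.002, 0.0, -1.0]]
contact_force: [-1.5, -8.3, 1.8]
finger_gap: 59.9
grip_force: 4.5
```

```bash
python3 m.py
```

```text
spring [553.6  48. ] [21.1 12.5] 87.8 x [547.  559.9] y [37.5 58.3] (179, 208, 36, 56)
body [579.9  74.2] [89.9 89.3] 88.4 x [534.4 625.7] y [ 28.6 120. ] (118, 10, 297, 271)
cap [530.   34.1] [11.9 16. ] 88.4 x [521.9 538.2] y [28.  40.1] (0, 374, 66, 46)
cap [634.8  31.4] [12.2 17.3] 88.4 x [626.3 643.2] y [25.1 37.6] (487, 373, 73, 47)
cap [582.1  35. ] [16.4 56.6] 88.4 x [553.6 610.5] y [26.  43.8] (139, 356, 277, 64)
[580.63817715  17.59279382   7.40236669] [-1.5 -8.3  1.8] 13.15
```

Emit:
arm_command:
  plan:
    - {"dx": 2, "dy": 0, "dz": 0, "ax": 0, "ay": 0, "az": 0, "fingers": 60}
    - {"dx": 3, "dy": 0, "dz": 0, "ax": 0, "ay": 0, "az": 0, "fingers": 60}
    - {"dx": 3, "dy": 0, "dz": 0, "ax": 0, "ay": 0, "az": 0, "fingers": 60}
    - {"dx": 3, "dy": 0, "dz": 0, "ax": 0, "ay": 0, "az": 0, "fingers": 60}

```text
time: 13.53
ee_pos: [580.3, 17.8, 7.4]
orientation: [[0.03, 1.0, 0.0], [1.0, -0.03, -0.005], [-0.005, 0.0, -1.0]]
contact_force: [-3.1, -17.0, 3.0]
finger_gap: 60.0
grip_force: 8.5
```

Emit:
arm_command:
  plan:
    - {"dx": -8, "dy": 0, "dz": 0, "ax": 0, "ay": 0, "az": 0, "fingers": 60}
    - {"dx": -20, "dy": 0, "dz": 0, "ax": 0, "ay": 0, "az": 0, "fingers": 60}
    - {"dx": -22, "dy": 0, "dz": -20, "ax": 0, "ay": 0, "az": 0, "fingers": 60}
    - {"dx": -22, "dy": 0, "dz": -60, "ax": 0, "ay": 0, "az": 0, "fingers": 30}
    - {"dx": -22, "dy": 0, "dz": -100, "ax": 0, "ay": 0, "az": 0, "fingers": 0}
    - {"dx": -20, "dy": 0, "dz": -120, "ax": 0, "ay": 0, "az": 0, "fingers": 0}
    - {"dx": 10, "dy": -1, "dz": -130, "ax": 0, "ay": 0, "az": 0, "fingers": 0}
    - {"dx": 45, "dy": -2, "dz": -130, "ax": 0, "ay": 0, "az": 0, "fingers": 0}
    - {"dx": 80, "dy": -3, "dz": -130, "ax": 0, "ay": 0, "az": 0, "fingers": 0}
    - {"dx": 110, "dy": -3, "dz": -130, "ax": 0, "ay": 0, "az": 0, "fingers": 0}
    - {"dx": 119, "dy": -3, "dz": -130, "ax": 0, "ay": 0, "az": 0, "fingers": 0}
    - {"dx": 119, "dy": -3, "dz": -130, "ax": 0, "ay": 0, "az": 0, "fingers": 0}
    - {"dx": 119, "dy": -3, "dz": -130, "ax": 0, "ay": 0, "az": 0, "fingers": 0}

```text
time: 14.62
ee_pos: [580.6, 141.7, 137.2]
orientation: [[0.024, 1.0, -0.0], [1.0, -0.024, -0.0], [-0.0, -0.0, -1.0]]
contact_force: [-0.4, -1.2, 1.0]
finger_gap: 0.1
grip_force: 0.0
```

```bash
python3 - <<'E'
from h import *
im,d,s=snap('wrist'); P=cloud('wrist',d,s)
for lo,hi in((85,96),(35,45)):
    m=(P[...,2]>lo)&(P[...,2]<hi)&(P[...,0]>535)&(P[...,0]<630); q=P[m]; print(lo,q.min(0).round(1),q.max(0).round(1),np.median(q,0).round(1))
print(s['ee_pos'])
E
```

```text
85 [566.7 129.9  85. ] [596.7 156.3  92.2] [581.7 144.4  89.9]
35 [535.1  91.9  35. ] [619.1 279.4  40.7] [582.8 161.1  38.6]
[580.61367702 141.68523791 137.17118357]
```

Emit:
arm_command:
  plan:
    - {"dx": 1, "dy": 1, "dz": 25, "ax": 0, "ay": 0, "az": 0, "fingers": 0}
    - {"dx": 1, "dy": 1, "dz": 38, "ax": 0, "ay": 0, "az": 0, "fingers": 0}
    - {"dx": 1, "dy": 1, "dz": 44, "ax": 0, "ay": 0, "az": 0, "fingers": 0}
    - {"dx": 1, "dy": 1, "dz": 48, "ax": 0, "ay": 0, "az": 0, "fingers": 0}
    - {"dx": 1, "dy": 1, "dz": 52, "ax": 0, "ay": 0, "az": 0, "fingers": 0}
    - {"dx": 1, "dy": 1, "dz": 56, "ax": 0, "ay": 0, "az": 0, "fingers": 0}
    - {"dx": 1, "dy": 1, "dz": 60, "ax": 0, "ay": 0, "az": 0, "fingers": 0}
    - {"dx": 1, "dy": 1, "dz": 63, "ax": 0, "ay": 0, "az": 0, "fingers": 0}
    - {"dx": 1, "dy": 1, "dz": 66, "ax": 0, "ay": 0, "az": 0, "fingers": 0}
    - {"dx": 1, "dy": 1, "dz": 68, "ax": 0, "ay": 0, "az": 0, "fingers": 0}
    - {"dx": 1, "dy": 1, "dz": 70, "ax": 0, "ay": 0, "az": 0, "fingers": 0}
    - {"dx": 1, "dy": 1, "dz": 70, "ax": 0, "ay": 0, "az": 0, "fingers": 0}

```text
time: 15.67
ee_pos: [582.0, 143.1, 67.0]
orientation: [[0.025, 1.0, 0.0], [1.0, -0.025, 0.0], [0.0, 0.0, -1.0]]
contact_force: [-0.8, 0.1, 0.2]
finger_gap: -0.2
grip_force: 0.0
```

Emit:
arm_command:
  plan:
    - {"dx": 0, "dy": 0, "dz": 1, "ax": 0, "ay": 0, "az": 0, "fingers": 0}
    - {"dx": 0, "dy": 0, "dz": 2, "ax": 0, "ay": 0, "az": 0, "fingers": 0}
    - {"dx": 0, "dy": 0, "dz": 3, "ax": 0, "ay": 0, "az": 0, "fingers": 0}
    - {"dx": 0, "dy": 0, "dz": 4, "ax": 0, "ay": 0, "az": 0, "fingers": 0}
    - {"dx": 0, "dy": 0, "dz": 4, "ax": 0, "ay": 0, "az": 0, "fingers": 0}
    - {"dx": 0, "dy": 0, "dz": 4, "ax": 0, "ay": 0, "az": 0, "fingers": 0}

```text
time: 16.17
ee_pos: [582.2, 143.2, 65.8]
orientation: [[0.025, 1.0, 0.001], [1.0, -0.025, 0.002], [0.002, 0.001, -1.0]]
contact_force: [-6.0, -0.9, 30.8]
finger_gap: 0.1
grip_force: 15.8
```

Latched on a hard stop at z ≈ 66, as it must be. Retreat and verify.

Emit:
arm_command:
  plan:
    - {"dx": 0, "dy": 0, "dz": 0, "ax": 0, "ay": 0, "az": 0, "fingers": 0}
    - {"dx": 0, "dy": 0, "dz": -15, "ax": 0, "ay": 0, "az": 0, "fingers": 0}
    - {"dx": 0, "dy": 0, "dz": -50, "ax": 0, "ay": 0, "az": 0, "fingers": 0}
    - {"dx": 0, "dy": 0, "dz": -90, "ax": 0, "ay": 0, "az": 0, "fingers": 0}
    - {"dx": -40, "dy": 0, "dz": -130, "ax": 0, "ay": 0, "az": 0, "fingers": 0}
    - {"dx": -80, "dy": 0, "dz": -150, "ax": 0, "ay": 0, "az": 0, "fingers": 0}
    - {"dx": -100, "dy": 0, "dz": -150, "ax": 0, "ay": 0, "az": 0, "fingers": 0}
    - {"dx": -100, "dy": 0, "dz": -150, "ax": 0, "ay": 0, "az": 0, "fingers": 0}
    - {"dx": -100, "dy": 0, "dz": -150, "ax": 0, "ay": 0, "az": 0, "fingers": 0}

```text
time: 16.92
ee_pos: [579.4, 41.1, 214.3]
orientation: [[0.028, 1.0, 0.002], [1.0, -0.028, 0.001], [0.001, 0.002, -1.0]]
contact_force: [-0.4, 0.2, -0.8]
finger_gap: 0.1
grip_force: 0.0
```

```bash
python3 m.py; python3 w.py w9; cp pics/w9.png pics/final.png
```

```text
spring [ 750.6 -115.2] [53.1 14.4] 3.9 x [723.7 777.4] y [-123.5 -106.8] (413, 317, 50, 15)
spring [741.6 -90. ] [66.7 14. ] 4.3 x [708.  775.2] y [-98.9 -81.2] (400, 296, 64, 17)
body [ 745.3 -111.5] [92.5 95.5] 4.7 x [695.5 794.8] y [-156.8  -61.1] (389, 278, 89, 78)
body [579.8  74.7] [90.3 90.4] 88.3 x [533.5 626.1] y [ 28.8 120.9] (225, 101, 101, 99)
housing [582.  151.6] [61.8 71.7] 87.7 x [545.1 618.5] y [119.5 183.5] (231, 20, 88, 81)
[579.4040893   41.10175692 214.2874041 ] [-0.4  0.2 -0.8] 16.9167
16.9667 [579.17610602  42.92050248 213.42004218] [[ 2.590e-02  9.997e-01  1.000e-04]
 [ 9.997e-01 -2.590e-02  1.000e-03]
 [ 1.000e-03  1.000e-04 -1.000e+00]] [-0.53561697  0.49298191  0.5319123   1.97733675 -0.35621771  0.76275777
  0.17949082]
cap [581.8 142. ] [25.3 29. ] 88.5 (257, 55, 38, 36) 64.4032570372903
hous [582.  151.6] [61.8 71.7] 87.7 (233, 22, 87, 81) 38.66264427259233
```

View pics/final.png

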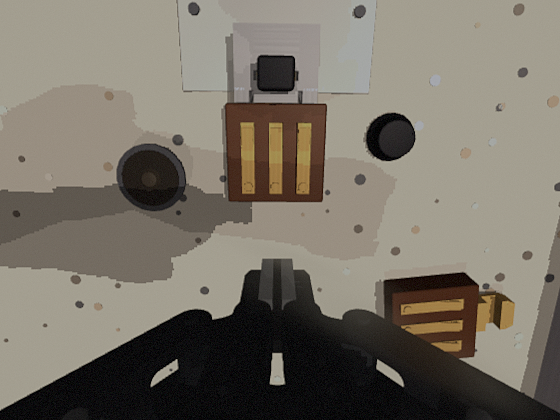

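The picture shows the block at (275,152) flush against the housing at (277,62). The cap at (276,73) is down, with its top at z ≈ 65. The knob at (390,136) and the speaker at (151,177) look undisturbed, and the gripper is clear of everything.

```bash
python3 -c "
from rig import manip; print(manip.close_job())"
```

```text
the job is handed in; nothing more can be done
None
```

I handed the job in: the final camera check showed the plug home with the block flush against the housing and the latch cap fully down (top at z ≈ 65 mm), but the hand-in call returned no verdict; I turned and slid the block most of the way by gripping its plug tongue, without lifting it, then pushed it home from behind.

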